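# Clear the loading deck and slide the label roll over its hub

## Task

With the hand brush, sweep the three cardboard scraps off the loading deck into the black gutter along its front edge, without touching them with the gripper and before moving the label roll. Then, without picking the roll up, slide it across the deck, round whatever stands there, and over the top of the hub so that it sinks flat to the bottom of the well. Leave the brush standing on the desk beside the deck, and do not disturb the pill bottle, the stamp or the yellow box.

Things in the scene. Friction and masses are not known exactly. Their poses are not given: they have to be found in the camera images.
- roll_deck: Fixed grey loading deck, a board 260 (x) x 425 (y) x 30 mm. Origin on the desk top; the board spans x -130 to 130 and y -200 to 225 mm in this frame, its top at z = 30 mm.
- hub (a point): On the hub's axis at the level of the deck top; axes as the deck. The hub is an aluminium shaft 36 mm in diameter standing in the middle of the well, its top chamfered to 26 mm across and 1 mm below the deck top. Round well about it: 94 mm across, 20 mm deep (floor at deck z = 10 mm), mouth chamfered 3 mm. At (0, -140) mm in the deck's frame.
- gutter (a point): Middle of the floor of the black scrap gutter along the deck's -x edge (towards the robot): inside it spans x -192 to -130 mm of the deck's frame, its floor at z = 4 mm, its outer lip 20 mm high, 417 mm long in y.
- label_roll: White label roll lying flat on the deck: a rigid ring, outer diameter 90 mm, bore 40 mm, height 40 mm, about 0.22 kg. Origin at the centre of its underside, z up. Too wide for the gripper to grasp round the outside.
- desk_brush: Hand brush standing on its bristles on the desk. Black bristle block 86 (x) x 22 (y) x 26 mm high, wooden back 92 x 26 mm from z = 26 to 38 mm, wooden grip fin 62 (x) x 16 (y) mm from z = 38 to 76 mm. Origin at the centre of the bristles' underside.
- brush_grip (a point): In the brush's grip fin, 62 mm above the bristles' underside; pinch it here from above across y (16 mm wide).
- scrap_a: Loose scrap of brown cardboard tube lying on the deck, a shallow two-facet arc about 38 (x) x 14 (y) x 14 mm. Origin at its underside.
- scrap_b: Loose scrap of brown cardboard tube lying on the deck, a shallow two-facet arc about 33 (x) x 15 (y) x 14 mm. Origin at its underside.
- scrap_c: Loose scrap of brown cardboard tube lying on the deck, a shallow two-facet arc about 43 (x) x 12 (y) x 14 mm. Origin at its underside.
- pill_bottle: Bystander on the deck, leave alone: brown pill bottle with white cap, upright, 41 mm across, 66 mm tall. Origin at the centre of its underside.
- stamp: Bystander on the deck, leave alone: wooden rubber stamp standing on its pad, 24 x 48 x 67 mm. Origin at the centre of its underside.
- yellow_box: Bystander on the deck, leave alone: small yellow carton, 52 x 58 x 62 mm. Origin at the centre of its underside.
Not all that is in view belongs to the job. Of the things that look like the desk_brush, the largest one is meant.

How it is judged:
On the way, in this order (a step that is already met when the one before it is completed fails the run):
1. all three scraps lie in the gutter, the label roll not yet moved (20 mm) (x of scrap_a in the frame of roll_deck between -0.196 and -0.128 m and y of scrap_a in the frame of roll_deck between -0.205 and 0.23 m and z of scrap_a in the frame of roll_deck between -0.005 and 0.03 m and x of scrap_b in the frame of roll_deck between -0.196 and -0.128 m and y of scrap_b in the frame of roll_deck between -0.205 and 0.23 m and z of scrap_b in the frame of roll_deck between -0.005 and 0.03 m and x of scrap_c in the frame of roll_deck between -0.196 and -0.128 m and y of scrap_c in the frame of roll_deck between -0.205 and 0.23 m and z of scrap_c in the frame of roll_deck between -0.005 and 0.03 m and distance of label_roll from where it was at the start of the episode below 0.02 m), for 0.2 s.
2. the label roll has been slid over the hub and lies at the bottom of the well (horizontal distance between label_roll and hub below 0.006 m and z of label_roll in the frame of roll_deck below 0.0145 m and angle between label_roll's own z axis and vertical below 0.07 rad), for 0.2 s.
At the end, for the whole second after the job is handed in: The three scraps lie in the gutter; the label roll lies flat (within 4 degrees) on the floor of the well (within 4.5 mm), centred on the hub within 6 mm and at rest; the brush stands upright on the desk, off the deck and out of its gutter, at rest (all of step 2 and x of scrap_a in the frame of roll_deck between -0.196 and -0.128 m and y of scrap_a in the frame of roll_deck between -0.205 and 0.23 m and z of scrap_a in the frame of roll_deck between -0.005 and 0.03 m and x of scrap_b in the frame of roll_deck between -0.196 and -0.128 m and y of scrap_b in the frame of roll_deck between -0.205 and 0.23 m and z of scrap_b in the frame of roll_deck between -0.005 and 0.03 m and x of scrap_c in the frame of roll_deck between -0.196 and -0.128 m and y of scrap_c in the frame of roll_deck between -0.205 and 0.23 m and z of scrap_c in the frame of roll_deck between -0.005 and 0.03 m and linear speed of each of label_roll, desk_brush below 0.02 m/s and height (world z) of desk_brush between -0.01 and 0.01 m and angle between desk_brush's own z axis and vertical below 0.15 rad and (y of desk_brush in the frame of roll_deck above 0.225 m or y of desk_brush in the frame of roll_deck below -0.2 m or x of desk_brush in the frame of roll_deck above 0.13 m or x of desk_brush in the frame of roll_deck below -0.196 m)); the robot touches nothing.
It fails at once if the gripper or arm touches a scrap (contact force between any of the fingers, the arm and scrap_a above 0.3 N or contact force between any of the fingers, the arm and scrap_b above 0.3 N or contact force between any of the fingers, the arm and scrap_c above 0.3 N).
It fails at once if the label roll is lifted more than 20 mm off the deck or tipped over (z of label_roll in the frame of roll_deck above 0.05 m or angle between label_roll's own z axis and vertical above 0.6 rad).
It fails at once if a bystander (pill bottle, stamp, yellow box) is shoved more than 20 mm or knocked over (distance of any of pill_bottle, stamp, yellow_box from where it was at the start of the episode above 0.02 m or angle between any of pill_bottle, stamp, yellow_box's own z axis and vertical above 0.4 rad).
It also fails if it takes over 72 s, if anything falls off the work surface, if the arm or the gripper's body presses on something with over 40 N, if the wrist force passes 120 N, or if a joint passes its speed limit or range.

## Robot

A 6-joint arm with a two-finger parallel gripper is mounted at the origin on a cart in front of the work surface, level with it; the furniture and walls round the work are solid. World frame = base frame: x ahead of the robot, y to its left, z up, the work surface at z = 0. Lengths are in m, angles in rad, forces in N, time in s.
With the tool pointing down it reaches from about 0.375 to 0.975 m from the base axis. Payload 3.8 kg.
Tool frame: the origin (TCP) lies at the very end of the fingers, on their centre line; the grasp point (between the pads) lies 19 mm behind it; z points along the fingers, y is the line along which they close (so a half turn about z gives the same grasp; the last joint's range is limited). The gripper opens to 85 mm and grips with 20 to 120 N. Pads are 22 mm wide; open, the fingers measure 114 mm over their backs; the gripper's body (76 mm by 85 mm) begins 54 mm behind the grasp point. The pads swing forward as they close: fully open they stand 13 mm farther back than shut.
Start: joints at [1.186, 0.264, 1.604, -0, 1.274, -0.037], TCP at [0.23, 0.635, 0.231] pointing down, gripper open.
Joint ranges: [-2.63, 2.63], [-0.94, 2.18], [0.31, 2.57], [-1.31, 4.45], [0, 2.66], [-2.55, 2.55]. Speed limits (rad/s): [2.57, 2.57, 3.14, 3.14, 3.14, 3.14].

## Interface

Orientations are given as a rotation vector (axis times angle).
In Python, from workcell import bot, vision gives the robot as it stands. The module is installed in compiled form; this text tells all that it offers.
- The arm moves only by the tool play_rows, never from a script. Its argument "moves" is a list that holds one entry, the list of rows, each a list of 7 numbers: the turn, a rotation vector about the tool's x, y, z as a fraction of full scale, then the shift along the tool's x, y, z as a fraction of full scale, then the finger opening in mm, from 0 to 85.4. In form: [[[ax, ay, az, x, y, z, jaw], ...]]. A call has 1 to 5 rows; each row shifts and turns the commanded pose from where the row before left it, along the tool's axes as they then stand; what a row does not reach is not made up. Full scale, the value 1, is 0.1 m for a shift and 0.5 rad for a turn. A row lasts 1/12 s, in which the tool goes at most 41.7 mm and 7.16 degrees, less where a joint would pass 70% of its speed; a pose out of reach is approached as far as the arm can. A call with a number of a shift or a turn outside -1 to 1 is refused whole. A call with a gripper value outside its range is refused whole. The fingers move at their own pace and stop on an object; "newtons" is the grip in N (left out, the last holds). Time passes only in rows, so rows that do not move let the fingers close. It gives the time, the measured TCP pose, the force, the opening and the grip force at its end, in the units of the state.
- bot.read_state(): the state, without advancing time (a new reading comes with each control period).
- vision.read_camera(name): name is "scene" or "top" or "wrist"; returns a dict with "image" (420x560x3 uint8, red, green, blue), "depth" (420x560 float32, m along the optical axis (not along the pixel's ray), 0 where there is no reading), "K" (3x3 intrinsics, pixels), "dist" ([k1, k2, p1, p2, k3] as OpenCV has them; the pictures are not rectified), "R" (3x3) and "t" (3): a world point X has camera coordinates R X + t. Camera axes: x right, y down, z forward; pixel columns grow to the right and rows downward; lengths in m; the calibration is good to about 2 mm. A picture is of the moment at which its call begins.
- bot.finish_job(): hands the job in; it is judged then, once.
The state is a dict: "time": time; "q": joint angles; "joint_vel": joint speeds; "joint_torque": joint torques, N m; "tool_pos": TCP position; "tcp_rot": TCP orientation; "wrist_force": force on the tool from outside, world axes, zero at the start; "torque": the same for the moment, N m; "width": opening from 0.0 (shut) to 1.0 (fully open); "grip_force": force on a finger pad.
Only numpy, scipy, OpenCV 4.12 (cv2) and the standard library are available. Lean on these libraries where they do the work, as an engineer would, in place of code of your own. Each camera call takes 0.05 s, during which the arm holds its last target. There are 200 camera calls.

## Working session

There is one attempt and no reset: what is moved stays moved. The work goes in short steps, Python scripts to look and compute and a tool call to move; the robot and the scene stay as the last step left them, time stands still between calls to the robot, and variables do not carry over. Pictures are saved under pics/ and viewed, at most 10 in all, crops included, and the job is handed in when it is done.

Besides the shell and the picture viewer there is one more tool, called after "Emit:" by a JSON object that holds its "name" and its "arguments", one argument or row to a line. play_rows: Moves the arm, as the interface text tells. Its arguments: {"type":"object","properties":{"moves":{"type":"array","items":{"type":"array","items":{"type":"array","items":{"type":"number"}}}},"newtons":{"type":"number"}},"required":["moves"]}

```bash
mkdir -p pics
cat > h.py <<'E'
import numpy as np, cv2
from workcell import bot, vision
def shot(n,save=None):
    c=vision.read_camera(n)
    if save: cv2.imwrite('pics/'+save,c['image'][:,:,::-1])
    return c
def cloud(c):
    h,w=c['depth'].shape
    u,v=np.meshgrid(np.arange(w),np.arange(h))
    p=cv2.undistortPoints(np.stack([u,v],-1).reshape(-1,1,2).astype(np.float64),c['K'],c['dist']).reshape(h,w,2)
    d=c['depth'][...,None]
    P=np.concatenate([p*d,d],-1)
    return (P-c['t'])@c['R']   # R^T (P-t)
E
python3 - <<'E'
from h import *
print(bot.read_state())
for n in('scene','top'):
    c=shot(n,n+'0.png'); np.savez(n+'0.npz',**c); print(n,c['K'],c['R'],c['t'])
a=cv2.imread('pics/scene0.png');b=cv2.imread('pics/top0.png')
E
```

```text
{'time': 0.0, 'q': array([ 1.18607796e+00,  2.64774688e-01,  1.60540110e+00,  8.99817389e-06,
        1.27374156e+00, -3.68964181e-02]), 'joint_vel': array([ 0.00095514,  0.00029875, -0.00099692, -0.00031107, -0.00051512,
        0.00073251]), 'joint_torque': array([ 1.77752969e-03, -5.15097249e+01, -3.67324054e+01,  5.34685341e-06,
        1.26413174e-02, -2.31270866e-05]), 'tool_pos': array([0.22978577, 0.63387578, 0.22993292]), 'tcp_rot': array([-0.54352562, -3.0937134 ,  0.00356738]), 'wrist_force': array([ 0.28709325,  1.02933019, -0.61536977]), 'torque': array([ 0.00139645, -0.01909916, -0.01565491]), 'grip_force': 0.0, 'width': 0.9992484810507322}
scene [[538.86963347   0.         277.093031  ]
 [  0.         538.86963347 208.75197605]
 [  0.           0.           1.        ]] [[ 0.6083752  -0.79358466  0.01014899]
 [-0.58212211 -0.45488355 -0.6739546 ]
 [ 0.53945664  0.40410931 -0.73870305]] [-0.17596322  0.45776237  0.85323587]
top [[390.42972839   0.         277.28330858]
 [  0.         390.42972839 214.67963873]
 [  0.           0.           1.        ]] [[-0.01430489 -0.999889    0.00416744]
 [-0.99277623  0.01370633 -0.11919521]
 [ 0.11912486 -0.00584241 -0.99286209]] [0.22639378 0.56785085 1.07702746]
```

View pics/top0.png

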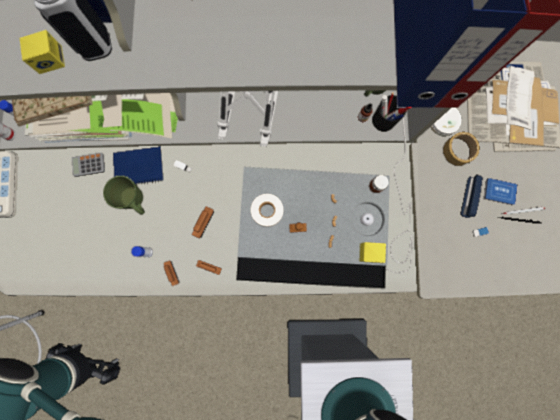

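View pics/scene0.png

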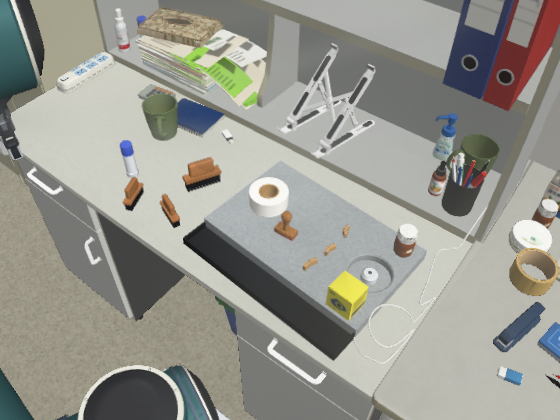

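The top view shows three brush look-alikes at (203,222), (171,273) and (209,267). The roll is at (267,210), the stamp at (298,228), the scraps at (334,198), (334,222) and (331,241), the bottle at (379,184), the box at (374,253) and the hub at (369,219). By size, the brush at (203,222) looks like the right one. I'll measure next.

Run:
```python
from h import *
C={n:dict(np.load(n+'0.npz')) for n in('top','scene')}
for n,c in C.items():
    P=cloud(c); im=c['image'].astype(int); hsv=cv2.cvtColor(c['image'],cv2.COLOR_RGB2HSV)
    valid=(c['depth']>0)
    X,Y,Z=P[...,0],P[...,1],P[...,2]
    roi=valid&(X>.3)&(X<.85)&(Y>-.45)&(Y<.6)
    deck=roi&(abs(Z-.03)<.004)
    k=cv2.morphologyEx(deck.astype(np.uint8),cv2.MORPH_OPEN,np.ones((3,3)))
    m,l,s,_=cv2.connectedComponentsWithStats(k)
    i=1+np.argmax(s[1:,4]); D=P[l==i]
    print(n,'deck',cv2.minAreaRect(D[:,:2].astype(np.float32)),D[:,2].mean())
    print(' desk z',np.median(Z[roi&(abs(Z)<.01)]))
    # tall things
    k=(roi&(Z>.036)&(Z<.14)).astype(np.uint8)
    m,l,s,_=cv2.connectedComponentsWithStats(k)
    for j in range(1,m):
        if s[j,4]<12: continue
        Q=P[l==j]; zt=np.percentile(Q[:,2],95); T=Q[Q[:,2]>zt-.008]
        r=cv2.minAreaRect(T[:,:2].astype(np.float32)); vv,uu=np.where(l==j)
        if len(T)>4: print('  px',(int(uu.mean()),int(vv.mean())),s[j,4],'ztop %.3f'%zt,'ctr',np.round(r[0],3),'size',np.round(r[1],3),'ang %.1f'%r[2])
```

```text
top deck ((0.5694958567619324, 0.11201703548431396), (0.42494842410087585, 0.2616761028766632), 85.7337875366211) 0.030662524686308392
 desk z 0.0009524104170486688
  px (416, 125) 352 ztop 0.136 ctr [ 0.816 -0.176] size [0.062 0.015] ang 13.2
  px (387, 119) 419 ztop 0.133 ctr [ 0.83  -0.103] size [0.031 0.073] ang 8.2
  px (266, 123) 186 ztop 0.098 ctr [0.843 0.242] size [0.02  0.013] ang 89.2
  px (364, 117) 63 ztop 0.086 ctr [ 0.847 -0.038] size [0.02  0.004] ang 81.5
  px (156, 126) 607 ztop 0.097 ctr [0.826 0.58 ] size [0.039 0.048] ang 89.1
  px (222, 122) 108 ztop 0.074 ctr [0.847 0.371] size [0.021 0.007] ang 77.0
  px (446, 125) 415 ztop 0.063 ctr [ 0.825 -0.286] size [0.049 0.084] ang 0.3
  px (474, 139) 1253 ztop 0.075 ctr [ 0.755 -0.321] size [0.089 0.092] ang 42.3
  px (219, 137) 17 ztop 0.045 ctr [0.797 0.381] size [0.019 0.008] ang 70.2
  px (263, 144) 17 ztop 0.046 ctr [0.775 0.257] size [0.019 0.008] ang 80.3
  px (377, 183) 266 ztop 0.100 ctr [ 0.65  -0.064] size [0.039 0.038] ang 0.9
  px (473, 195) 497 ztop 0.077 ctr [ 0.614 -0.346] size [0.025 0.119] ang 72.5
  
[... 2253 characters left out ...]
405, 239) 580 ztop 0.098 ctr [ 0.647 -0.065] size [0.037 0.038] ang 75.5
  px (532, 259) 2009 ztop 0.073 ctr [ 0.754 -0.321] size [0.091 0.091] ang 43.2
  px (329, 247) 57 ztop 0.046 ctr [0.549 0.06 ] size [0.01  0.029] ang 82.5
  px (310, 262) 83 ztop 0.046 ctr [0.494 0.071] size [0.013 0.037] ang 74.5
  px (346, 294) 1310 ztop 0.094 ctr [ 0.457 -0.039] size [0.06  0.055] ang 84.9
  px (382, 310) 104 ztop 0.051 ctr [ 0.485 -0.108] size [0.018 0.068] ang 58.3
  px (520, 323) 724 ztop 0.076 ctr [ 0.609 -0.344] size [0.022 0.121] ang 74.1
  px (552, 339) 453 ztop 0.044 ctr [ 0.628 -0.404] size [0.079 0.041] ang 19.7
  px (511, 374) 147 ztop 0.040 ctr [ 0.51  -0.371] size [0.022 0.043] ang 13.1
```

Run:
```python
import cv2
a=cv2.imread('pics/top0.png')[150:295,150:400]
cv2.imwrite('pics/crop0.png',cv2.resize(a,None,fx=3.2,fy=3.2,interpolation=cv2.INTER_CUBIC))
```

```text
(no output)
```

View pics/crop0.png

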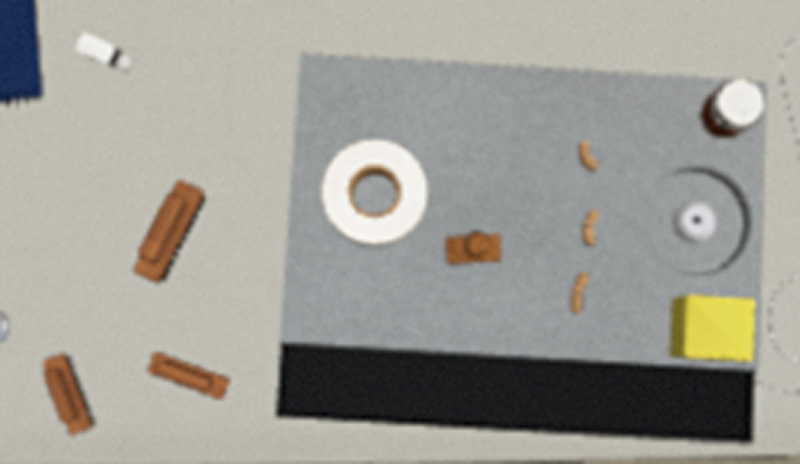

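The crop shows the brush at crop (170,230), clearly larger than the two at (68,393) and (188,375). Its fin top measures z≈0.077 in both views, against 0.076 given. Next I'll refine the brush, hub and roll positions and write a move planner.

```bash
cat >> h.py <<'E'
from scipy.spatial.transform import Rotation as Ro
def plan(pos,yaw=None,s=None):
    """print shift (full-scale units) in current tool axes and yaw turn about tool z; yaw=desired world angle(deg) of tool y"""
    s=s or bot.read_state(); M=Ro.from_rotvec(s['tcp_rot']).as_matrix()
    y0=np.degrees(np.arctan2(M[1,1],M[0,1]))
    print('t %.2f pos %s yaw %.1f tilt %.3f w %.3f F %s'%(s['time'],np.round(s['tool_pos'],4),y0,np.arccos(-M[2,2]),s['width'],np.round(s['wrist_force'],1)))
    p=s['tool_pos']
    if yaw is not None:
        d=(yaw-y0+180)%360-180; print('  turn z total',round(-np.radians(d)/.5,3))
        # axes after the turn
        M2=M@Ro.from_rotvec([0,0,-np.radians(d)]).as_matrix()
    else: M2=M
    for q in np.atleast_2d(pos):
        print('  ->',q,'shift before-turn axes',np.round(M.T@(q-p)/.1,3),' after-turn axes',np.round(M2.T@(q-p)/.1,3)); p=q
E
python3 - <<'E'
from h import *
for n in('top','scene'):
    c=dict(np.load(n+'0.npz')); P=cloud(c); X,Y,Z=P[...,0],P[...,1],P[...,2]
    g=lambda xc,yc,r,z0,z1:P[(np.hypot(X-xc,Y-yc)<r)&(Z>z0)&(Z<z1)&(c['depth']>0)]
    B=g(.553,.432,.07,.018,.06)
    r=cv2.minAreaRect(B[:,:2].astype(np.float32)); print(n,'back',r)
    T=g(.553,.432,.05,.065,.09); r=cv2.minAreaRect(T[:,:2].astype(np.float32)); ev=np.linalg.eigh(np.cov(T[:,:2].T))[1][:,1]; print(' fin',r,np.degrees(np.arctan2(ev[1],ev[0])))
    R=g(.582,.248,.055,.06,.085); print(' roll',cv2.minEnclosingCircle(R[:,:2].astype(np.float32)),R[:,2].mean())
    H=g(.557,-.039,.03,.02,.04);print(' hub',cv2.minEnclosingCircle(H[:,:2].astype(np.float32)),H[:,:2].mean(0))
    W=g(.557,-.039,.06,.0,.02);print(' well',cv2.minEnclosingCircle(W[:,:2].astype(np.float32)),np.median(W[:,2]))
    S=g(.532,.162,.04,.036,.07);r=cv2.minAreaRect(S[:,:2].astype(np.float32)); print(' stamp base',r)
plan([.5525,.432,.16],61)
E
```

```text
top back ((0.5533334016799927, 0.4314265549182892), (0.027069948613643646, 0.09231370687484741), 64.59038543701172)
 fin ((0.5538196563720703, 0.43213820457458496), (0.01692279800772667, 0.06140899658203125), 63.47383117675781) 153.32337538298873
 roll ((0.5820570588111877, 0.24740737676620483), 0.04487456753849983) 0.07066800771573246
 hub ((0.5573521256446838, -0.03844364732503891), 0.018284562975168228) [ 0.55690581 -0.0369528 ]
 well ((0.5583846569061279, -0.040493275970220566), 0.04716949909925461) 0.011203042450271702
 stamp base ((0.5455661416053772, 0.1619829386472702), (0.047944728285074234, 0.04641615226864815), 89.86837768554688)
scene back ((0.5515936613082886, 0.43116143345832825), (0.03235524147748947, 0.0922699123620987), 62.27081298828125)
 fin ((0.5523942708969116, 0.431609183549881), (0.020666107535362244, 0.06239901855587959), 58.458648681640625) 152.85850270623277
 roll ((0.5802909731864929, 0.24846512079238892), 0.04686613380908966) 0.06941587866203199
 hub ((0.5551436543464661, -0.03815397992730141), 0.019676173105835915) [ 0.55186888 -0.03924609]
 well ((0.556309700012207, -0.04424777626991272), 0.05475972592830658) 0.010057913953496226
 stamp base ((0.5315869450569153, 0.16296035051345825), (0.024629006162285805, 0.04941882938146591), 2.9429380893707275)
t 0.10 pos [0.2298 0.634  0.2301] yaw 70.1 tilt 0.002 w 1.000 F [ 0.8  0.8 -0.2]
  turn z total 0.317
  -> [0.5525 0.432  0.16  ] shift before-turn axes [-3.722 -0.798  0.702]  after-turn axes [-3.801 -0.201  0.702]
```

Emit:
{"name": "play_rows", "arguments": {
  "moves": [
    [[0, 0, 0, -0.372, -0.08, 0.05, 85], [0, 0, 0, -0.372, -0.08, 0.05, 85], [0, 0, 0, -0.372, -0.08, 0.05, 85], [0, 0, 0, -0.372, -0.08, 0.05, 85], [0, 0, 0, -0.372, -0.08, 0.05, 85]]
  ],
  "newtons": 60
}}

```text
time: 0.52
tool_pos: [0.3921, 0.5323, 0.2054]
tcp_rot: [-0.542, -3.094, 0.001]
wrist_force: [-0.4, 0.9, 0.3]
width: 0.996
grip_force: 0.0
```

Emit:
{"name": "play_rows", "arguments": {
  "moves": [
    [[0, 0, 0, -0.372, -0.08, 0.05, 85], [0, 0, 0, -0.372, -0.08, 0.05, 85], [0, 0, 0, -0.372, -0.08, 0.05, 85], [0, 0, 0, -0.372, -0.08, 0.05, 85], [0, 0, 0, -0.372, -0.08, 0.05, 85]]
  ]
}}

```text
time: 0.93
tool_pos: [0.5536, 0.4311, 0.1804]
tcp_rot: [-0.543, -3.093, 0.001]
wrist_force: [0.7, -0.2, 0.3]
width: 0.998
grip_force: 0.0
```

Emit:
{"name": "play_rows", "arguments": {
  "moves": [
    [[0, 0, 0.115, 0, 0, 0, 50], [0, 0, 0.115, 0, 0, 0, 50], [0, 0, 0, 0, 0, 0, 50]]
  ]
}}

```text
time: 1.18
tool_pos: [0.553, 0.4313, 0.1801]
tcp_rot: [-0.725, -3.055, 0.002]
wrist_force: [-0.2, 0.3, -0.5]
width: 0.6
grip_force: 0.0
```

Run:
```python
from h import *
c=shot('wrist','w1.png'); P=cloud(c); X,Y,Z=P[...,0],P[...,1],P[...,2]
T=P[(np.hypot(X-.553,Y-.432)<.05)&(Z>.065)&(Z<.09)]
if len(T)>9:
    r=cv2.minAreaRect(T[:,:2].astype(np.float32)); ev=np.linalg.eigh(np.cov(T[:,:2].T))[1][:,1]; print(len(T),r,np.degrees(np.arctan2(ev[1],ev[0])),T[:,2].mean())
plan([.553,.4315,.043],63.4)
```

```text
1685 ((0.55239337682724, 0.43355077505111694), (0.015967179089784622, 0.060308296233415604), 63.7613525390625) 153.16103246750956 0.07520573419789547
t 1.23 pos [0.5526 0.4319 0.1803] yaw 63.5 tilt 0.002 w 0.586 F [-0.  -0.2 -0.4]
  turn z total 0.003
  -> [0.553  0.4315 0.043 ] shift before-turn axes [-0.007  0.     1.373]  after-turn axes [-0.007  0.     1.373]
```

Emit:
{"name": "play_rows", "arguments": {
  "moves": [
    [[0, 0, 0, 0, 0.005, 0.35, 50], [0, 0, 0, 0, 0.005, 0.35, 50], [0, 0, 0, 0, 0, 0.35, 50], [0, 0, 0, 0, 0, 0.32, 50], [0, 0, 0, 0, 0, 0, 50]]
  ]
}}

```text
time: 1.65
tool_pos: [0.5469, 0.4301, 0.0356]
tcp_rot: [-0.714, -3.05, 0.017]
wrist_force: [-1.6, -1.4, -2.4]
width: 0.587
grip_force: 0.0
```

Emit:
{"name": "play_rows", "arguments": {
  "moves": [
    [[0, 0, 0, 0, 0, 0, 0], [0, 0, 0, 0, 0, 0, 0], [0, 0, 0, 0, 0, 0, 0], [0, 0, 0, 0, 0, 0, 0], [0, 0, 0, 0, 0, 0, 0]]
  ]
}}

```text
time: 2.07
tool_pos: [0.5546, 0.4349, 0.0474]
tcp_rot: [0.719, 3.055, 0.006]
wrist_force: [0.1, 1.0, 2.2]
width: 0.17
grip_force: 61.6
```

Emit:
{"name": "play_rows", "arguments": {
  "moves": [
    [[0, 0, 0, 0, 0, 0, 0], [0, 0, 0, 0, 0, 0, 0], [0, 0, 0, 0, 0, -0.1, 0], [0, 0, 0, 0, 0, -0.35, 0], [0, 0, 0, 0, 0, -0.35, 0]]
  ]
}}

```text
time: 2.48
tool_pos: [0.5508, 0.4317, 0.1224]
tcp_rot: [-0.72, -3.053, 0.008]
wrist_force: [-0.0, 0.3, -0.9]
width: 0.177
grip_force: 61.0
```

Emit:
{"name": "play_rows", "arguments": {
  "moves": [
    [[0, 0, 0, 0, 0, -0.35, 0], [0, 0, 0.23, 0, 0, -0.1, 0], [0, 0, 0.23, 0, 0, 0, 0], [0, 0, 0.23, 0, 0, 0, 0], [0, 0, 0.23, 0, 0, 0, 0]]
  ]
}}

```text
time: 2.9
tool_pos: [0.553, 0.4333, 0.1706]
tcp_rot: [1.406, 2.809, 0.001]
wrist_force: [0.0, -0.5, -1.9]
width: 0.177
grip_force: 61.1
```

Emit:
{"name": "play_rows", "arguments": {
  "moves": [
    [[0, 0, 0.23, 0, 0, 0, 0], [0, 0, 0.23, 0, 0, 0, 0], [0, 0, 0.23, 0, 0, 0, 0], [0, 0, 0.23, 0, 0, 0, 0], [0, 0, 0.23, 0, 0, 0, 0]]
  ]
}}

```text
time: 3.32
tool_pos: [0.5527, 0.4331, 0.1695]
tcp_rot: [2.146, 2.295, -0.001]
wrist_force: [0.1, 0.3, -1.7]
width: 0.174
grip_force: 61.1
```

Run:
```python
from h import *
plan([[.662,.058,.17],[.662,.058,.0755]],-4.5)
# brush bottom seen by scene
c=shot('scene','s1.png')
```

```text
t 3.32 pos [0.5527 0.4331 0.1695] yaw 3.9 tilt 0.001 w 0.174 F [ 0.1  0.3 -1.7]
  turn z total 0.292
  -> [0.662 0.058 0.17 ] shift before-turn axes [-3.815e+00  8.390e-01 -3.000e-03]  after-turn axes [-3.653e+00  1.384e+00 -3.000e-03]
  -> [0.662  0.058  0.0755] shift before-turn axes [0.    0.    0.945]  after-turn axes [0.001 0.    0.945]
```

Run:
```python
from h import *
c=shot('scene'); P=cloud(c); X,Y,Z=P[...,0],P[...,1],P[...,2]
m=(c['depth']>0)&(abs(X-.5527)<.05)&(abs(Y-.433)<.08)&(Z>.1)&(Z<.175)
Q=P[m]; print(len(Q),np.percentile(Q[:,2],[0.5,2,5,50,98]))
L=Q[Q[:,2]<.15]; print(cv2.minAreaRect(L[:,:2].astype(np.float32)),L.min(0),L.max(0))
for x in(-.03,0,.03):
    k=Q[abs(Q[:,1]-.433-x)<.008]; print(x,np.percentile(k[:,2],[1,3]))
```

```text
578 [0.12129673 0.12349446 0.12617368 0.15298699 0.17216785]
((0.5444578528404236, 0.432130366563797), (0.020893139764666557, 0.08880960941314697), 14.860382080078125) [0.53703765 0.38857125 0.11946785] [0.56566786 0.47718265 0.14970662]
-0.03 [0.12201723 0.12574244]
0 [0.12289726 0.12498464]
0.03 [0.12117373 0.12284237]
```

Emit:
{"name": "play_rows", "arguments": {
  "moves": [
    [[0, 0, 0.146, 0, 0, 0, 0], [0, 0, 0.146, 0, 0, 0, 0], [0, 0, 0, -0.3, 0.115, 0, 0], [0, 0, 0, -0.35, 0.13, 0, 0], [0, 0, 0, -0.35, 0.13, 0, 0]]
  ]
}}

```text
time: 3.83
tool_pos: [0.5828, 0.3305, 0.1694]
tcp_rot: [2.294, 2.146, -0.0]
wrist_force: [0.5, -0.5, -1.9]
width: 0.176
grip_force: 61.0
```

Emit:
{"name": "play_rows", "arguments": {
  "moves": [
    [[0, 0, 0, -0.35, 0.13, 0, 0], [0, 0, 0, -0.35, 0.13, 0, 0], [0, 0, 0, -0.35, 0.13, 0, 0], [0, 0, 0, -0.35, 0.13, 0, 0], [0, 0, 0, -0.35, 0.13, 0, 0]]
  ]
}}

```text
time: 4.25
tool_pos: [0.6351, 0.1499, 0.1697]
tcp_rot: [2.297, 2.143, -0.0]
wrist_force: [0.7, 0.1, -1.8]
width: 0.176
grip_force: 61.0
```

Emit:
{"name": "play_rows", "arguments": {
  "moves": [
    [[0, 0, 0, -0.35, 0.13, 0, 0], [0, 0, 0, -0.35, 0.13, 0, 0], [0, 0, 0, -0.2, 0.1, 0, 0], [0, 0, 0, 0, 0, 0, 0], [0, 0, 0, 0, 0, 0, 0]]
  ]
}}

```text
time: 4.67
tool_pos: [0.6646, 0.0578, 0.1694]
tcp_rot: [-2.301, -2.138, -0.0]
wrist_force: [0.8, 0.2, -1.8]
width: 0.182
grip_force: 61.1
```

Run:
```python
from h import *
plan([[.662,.058,.17],[.662,.058,.0755]],-4.5)
```

```text
t 4.67 pos [0.6646 0.0578 0.1694] yaw -4.2 tilt 0.000 w 0.182 F [ 0.8  0.2 -1.8]
  turn z total 0.011
  -> [0.662 0.058 0.17 ] shift before-turn axes [-0.    -0.026 -0.006]  after-turn axes [-0.    -0.026 -0.006]
  -> [0.662  0.058  0.0755] shift before-turn axes [-0.     0.     0.945]  after-turn axes [-0.     0.     0.945]
```

Emit:
{"name": "play_rows", "arguments": {
  "moves": [
    [[0, 0, 0, 0, 0, 0.25, 0], [0, 0, 0, 0, 0, 0.25, 0], [0, 0, 0, 0, 0, 0.25, 0], [0, 0, 0, 0, 0, 0.11, 0], [0, 0, 0, 0, 0, 0.04, 0]]
  ]
}}

```text
time: 5.08
tool_pos: [0.6623, 0.0609, 0.0774]
tcp_rot: [-2.296, -2.139, 0.005]
wrist_force: [-3.4, 1.1, 7.9]
width: 0.177
grip_force: 62.4
```

Emit:
{"name": "play_rows", "arguments": {
  "moves": [
    [[0, 0, 0, 0, 0, 0, 0], [0, 0, 0, 0, 0, 0, 0], [0, 0, 0, 0, -0.05, 0, 0], [0, 0, 0, 0, -0.08, 0, 0], [0, 0, 0, 0, -0.1, 0, 0]]
  ]
}}

```text
time: 5.5
tool_pos: [0.6417, 0.0611, 0.0803]
tcp_rot: [2.3, 2.138, 0.002]
wrist_force: [0.1, -0.2, -1.1]
width: 0.177
grip_force: 61.1
```

Emit:
{"name": "play_rows", "arguments": {
  "moves": [
    [[0, 0, 0, 0, -0.1, 0, 0], [0, 0, 0, 0, -0.1, 0, 0], [0, 0, 0, 0, -0.1, 0, 0], [0, 0, 0, 0, -0.1, 0, 0], [0, 0, 0, 0, -0.1, 0, 0]]
  ]
}}

```text
time: 5.92
tool_pos: [0.5904, 0.0647, 0.0794]
tcp_rot: [2.301, 2.139, 0.0]
wrist_force: [0.0, -0.5, -1.0]
width: 0.173
grip_force: 61.1
```

Run:
```python
from h import *
c=shot('scene');a=shot('top')
i=cv2.resize(c['image'][170:330,190:430],None,fx=2.5,fy=2.5)
j=cv2.resize(a['image'][160:295,230:400],None,fx=400/170,fy=400/170)
j=cv2.copyMakeBorder(j,0,max(0,400-j.shape[0]),0,0,0); j=cv2.resize(j[:400],(200,200)) if 0 else j[:400,:200*2]
cv2.imwrite('pics/m1.png',i[:,:,::-1]); 
plan([.433,.0755,.0785])
```

```text
t 6.02 pos [0.5893 0.0648 0.0789] yaw -4.2 tilt 0.002 w 0.175 F [ 0.3 -0.1 -1.2]
  -> [0.433  0.0755 0.0785] shift before-turn axes [-0.007 -1.567  0.007]  after-turn axes [-0.007 -1.567  0.007]
```

View pics/m1.png

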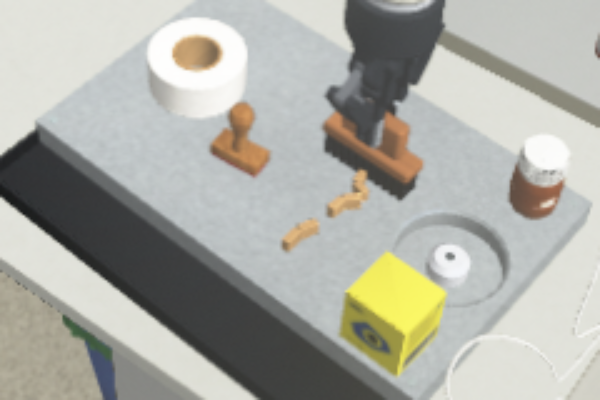

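The brush at (372,155) is pushing the first scrap (360,185) into the second (345,203), and the third is at (300,233). All three are in the lane, so I'll carry on.

Emit:
{"name": "play_rows", "arguments": {
  "moves": [
    [[0, 0, 0, 0, -0.05, 0, 0], [0, 0, 0, 0, -0.1, 0, 0], [0, 0, 0, 0, -0.1, 0, 0], [0, 0, 0, 0, -0.1, 0, 0], [0, 0, 0, 0, -0.1, 0, 0]]
  ]
}}

```text
time: 6.43
tool_pos: [0.5457, 0.068, 0.0792]
tcp_rot: [-2.301, -2.139, 0.0]
wrist_force: [0.4, 0.1, -0.8]
width: 0.175
grip_force: 61.1
```

Emit:
{"name": "play_rows", "arguments": {
  "moves": [
    [[0, 0, 0, 0, -0.1, 0, 0], [0, 0, 0, 0, -0.1, 0, 0], [0, 0, 0, 0, -0.1, 0, 0], [0, 0, 0, 0, -0.1, 0, 0], [0, 0, 0, 0, -0.05, 0, 0]]
  ]
}}

```text
time: 6.85
tool_pos: [0.5, 0.0713, 0.0791]
tcp_rot: [-2.3, -2.139, 0.001]
wrist_force: [-0.2, -0.2, -1.8]
width: 0.177
grip_force: 61.1
```

Run:
```python
from h import *
c=shot('scene')
i=cv2.resize(c['image'][170:330,190:430],None,fx=2.5,fy=2.5)
cv2.imwrite('pics/m2.png',i[:,:,::-1]); 
plan([.433,.0755,.0785])
```

```text
t 6.90 pos [0.4995 0.0713 0.0789] yaw -4.2 tilt 0.002 w 0.175 F [-1.2 -0.9 -0.6]
  -> [0.433  0.0755 0.0785] shift before-turn axes [-0.007 -0.667  0.006]  after-turn axes [-0.007 -0.667  0.006]
```

View pics/m2.png

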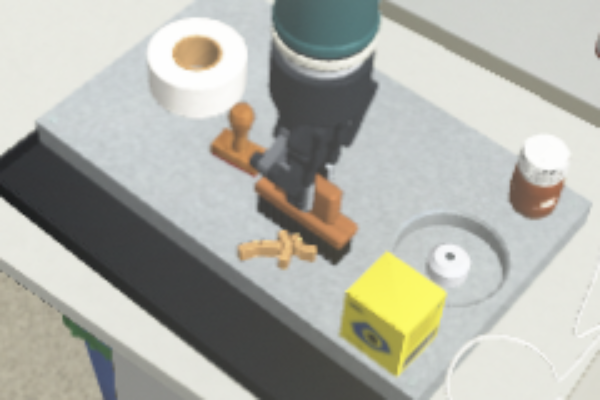

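The three scraps sit ahead of the brush at (258,250) and (295,247), towards its +y end. I'll shift about 8 mm in +y while finishing the sweep.

Emit:
{"name": "play_rows", "arguments": {
  "moves": [
    [[0, 0, 0, 0.03, -0.04, 0, 0], [0, 0, 0, 0.03, -0.1, 0, 0], [0, 0, 0, 0.02, -0.1, 0, 0], [0, 0, 0, 0, -0.1, 0, 0], [0, 0, 0, 0, -0.1, 0, 0]]
  ]
}}

```text
time: 7.32
tool_pos: [0.4575, 0.0827, 0.0792]
tcp_rot: [-2.3, -2.139, 0.0]
wrist_force: [-0.8, -0.0, -0.3]
width: 0.177
grip_force: 61.1
```

Emit:
{"name": "play_rows", "arguments": {
  "moves": [
    [[0, 0, 0, 0, -0.1, 0, 0], [0, 0, 0, 0, -0.1, 0, 0], [0, 0, 0, 0, -0.05, 0, 0], [0, 0, 0, 0, 0, 0, 0], [0, 0, 0, 0, 0, 0, 0]]
  ]
}}

```text
time: 7.73
tool_pos: [0.4336, 0.0843, 0.0794]
tcp_rot: [2.301, 2.139, 0.001]
wrist_force: [-1.3, -0.1, -1.9]
width: 0.177
grip_force: 61.0
```

Run:
```python
from h import *
c=shot('scene')
i=cv2.resize(c['image'][170:330,190:430],None,fx=2.5,fy=2.5)
cv2.imwrite('pics/m3.png',i[:,:,::-1]); 
plan([.433,.0755,.0785])
```

```text
t 7.78 pos [0.4341 0.0843 0.0796] yaw -4.2 tilt 0.001 w 0.176 F [ 0.5 -0.7 -1. ]
  -> [0.433  0.0755 0.0785] shift before-turn axes [-0.088 -0.004  0.01 ]  after-turn axes [-0.088 -0.004  0.01 ]
```

View pics/m3.png

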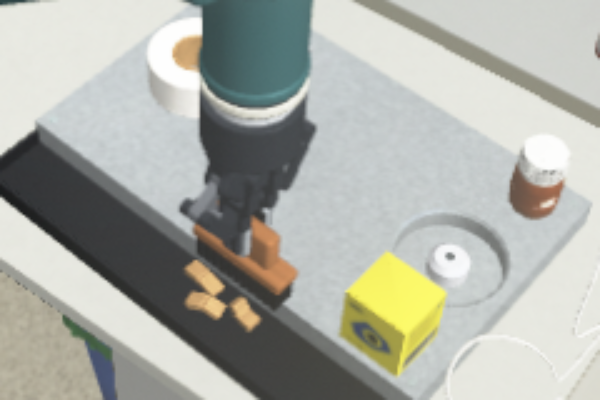

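All three scraps appear in the gutter, at (205,275), (207,305) and (246,313). I'll lift the brush and check.

Emit:
{"name": "play_rows", "arguments": {
  "moves": [
    [[0, 0, 0, 0, 0.02, -0.1, 0], [0, 0, 0, 0, 0, -0.25, 0], [0, 0, 0, 0, 0, -0.3, 0], [0, 0, 0, 0, 0, -0.25, 0], [0, 0, 0, 0, 0, 0, 0]]
  ]
}}

```text
time: 8.2
tool_pos: [0.4408, 0.0847, 0.1762]
tcp_rot: [2.296, 2.134, 0.015]
wrist_force: [1.6, 0.4, -0.5]
width: 0.174
grip_force: 61.2
```

Run:
```python
from h import *
O=np.array([.5677,.1005]);ex=np.array([.997,-.075]);ey=np.array([.075,.997])
for n in('scene','top'):
    c=shot(n); P=cloud(c); hsv=cv2.cvtColor(c['image'],cv2.COLOR_RGB2HSV)
    d=P[...,:2]-O; x=d@ex;y=d@ey;Z=P[...,2]
    m=(x>-.21)&(x<-.1)&(abs(y)<.2)&(hsv[...,1]>60)&(hsv[...,0]<25)&(hsv[...,2]>90)&(Z<.06)&(Z>-.01)
    k,l,s,_=cv2.connectedComponentsWithStats(m.astype(np.uint8))
    for j in range(1,k):
        if s[j,4]>8:
            q=l==j; print(n,s[j],'x %.3f..%.3f y %.3f..%.3f z %.3f..%.3f'%(x[q].min(),x[q].max(),y[q].min(),y[q].max(),Z[q].min(),Z[q].max()))
plan([[.55,.44,.17],[.55,.44,.045]],-4.2)
```

```text
scene [264 274  31  29 350] x -0.174..-0.134 y -0.055..0.030 z 0.002..0.023
top [307 263  14   7  68] x -0.152..-0.136 y -0.013..0.024 z 0.003..0.023
top [314 270  11   7  54] x -0.172..-0.154 y -0.025..0.002 z 0.002..0.022
t 8.30 pos [0.4376 0.0842 0.1714] yaw -4.2 tilt 0.004 w 0.179 F [-0.3 -0.3 -1.6]
  turn z total 0.0
  -> [0.55 0.44 0.17] shift before-turn axes [3.631 0.861 0.02 ]  after-turn axes [3.631 0.861 0.02 ]
  -> [0.55  0.44  0.045] shift before-turn axes [-1.00e-03 -5.00e-03  1.25e+00]  after-turn axes [-1.00e-03 -5.00e-03  1.25e+00]
```

Emit:
{"name": "play_rows", "arguments": {
  "moves": [
    [[0, 0, 0, 0.2, 0.05, 0, 0], [0, 0, 0, 0.33, 0.078, 0, 0], [0, 0, 0, 0.33, 0.078, 0, 0], [0, 0, 0, 0.33, 0.078, 0, 0], [0, 0, 0, 0.33, 0.078, 0, 0]]
  ]
}}

```text
time: 8.72
tool_pos: [0.4821, 0.2339, 0.1673]
tcp_rot: [-2.301, -2.138, 0.005]
wrist_force: [0.9, -0.3, -0.6]
width: 0.172
grip_force: 61.2
```

Emit:
{"name": "play_rows", "arguments": {
  "moves": [
    [[0, 0, 0, 0.33, 0.078, 0, 0], [0, 0, 0, 0.33, 0.078, 0, 0], [0, 0, 0, 0.33, 0.078, 0, 0], [0, 0, 0, 0.33, 0.078, 0, 0], [0, 0, 0, 0.33, 0.078, 0, 0]]
  ]
}}

```text
time: 9.13
tool_pos: [0.5331, 0.3957, 0.1666]
tcp_rot: [-2.301, -2.139, 0.006]
wrist_force: [0.1, -0.5, -1.1]
width: 0.176
grip_force: 61.2
```

Emit:
{"name": "play_rows", "arguments": {
  "moves": [
    [[0, 0, 0, 0.33, 0.078, 0, 0], [0, 0, 0, 0.13, 0.03, 0, 0], [0, 0, 0, 0, 0, 0, 0], [0, 0, 0, 0, 0, 0.3, 0], [0, 0, 0, 0, 0, 0.3, 0]]
  ]
}}

```text
time: 9.55
tool_pos: [0.5491, 0.4404, 0.1098]
tcp_rot: [2.3, 2.139, 0.005]
wrist_force: [0.2, -0.2, -1.8]
width: 0.175
grip_force: 61.2
```

Emit:
{"name": "play_rows", "arguments": {
  "moves": [
    [[0, 0, 0, 0, 0, 0.25, 0], [0, 0, 0, 0, 0, 0.15, 0], [0, 0, 0, 0, 0, 0.1, 0], [0, 0, 0, 0, 0, 0.06, 0], [0, 0, 0, 0, 0, 0, 0]]
  ]
}}

```text
time: 9.97
tool_pos: [0.5474, 0.439, 0.052]
tcp_rot: [-2.301, -2.138, 0.004]
wrist_force: [0.8, -0.2, -1.6]
width: 0.178
grip_force: 61.1
```

Run:
```python
from h import *
plan([[.55,.44,.046]],-4.2)
c=shot('scene'); P=cloud(c); X,Y,Z=P[...,0],P[...,1],P[...,2]
m=(c['depth']>0)&(abs(X-.55)<.06)&(abs(Y-.44)<.08)
hsv=cv2.cvtColor(c['image'],cv2.COLOR_RGB2HSV)
Q=P[m&(hsv[...,0]<20)&(hsv[...,1]>110)&(hsv[...,2]>50)]; print(len(Q),np.percentile(Q[:,2],[2,50,98]),Q.mean(0))
```

```text
t 9.97 pos [0.5474 0.439  0.052 ] yaw -4.2 tilt 0.002 w 0.178 F [ 0.8 -0.2 -1.6]
  turn z total -0.0
  -> [0.55  0.44  0.046] shift before-turn axes [0.012 0.026 0.059]  after-turn axes [0.012 0.026 0.059]
327 [0.0277257  0.04386364 0.08247146] [0.54137599 0.42444014 0.05108362]
```

Emit:
{"name": "play_rows", "arguments": {
  "moves": [
    [[0, 0, 0, 0, 0, 0.02, 0], [0, 0, 0, 0, 0, 0.02, 0], [0, 0, 0, 0, 0, 0.02, 0], [0, 0, 0, 0, 0, 0, 0], [0, 0, 0, 0, 0, 0, 0]]
  ]
}}

```text
time: 10.43
tool_pos: [0.548, 0.44, 0.0477]
tcp_rot: [2.301, 2.139, 0.001]
wrist_force: [0.2, 1.2, -1.5]
width: 0.173
grip_force: 61.1
```

Emit:
{"name": "play_rows", "arguments": {
  "moves": [
    [[0, 0, 0, 0, 0, 0.01, 0], [0, 0, 0, 0, 0, 0.01, 0], [0, 0, 0, 0, 0, 0, 0], [0, 0, 0, 0, 0, 0, 0]]
  ]
}}

```text
time: 10.77
tool_pos: [0.5482, 0.4403, 0.0474]
tcp_rot: [2.301, 2.139, 0.001]
wrist_force: [-2.5, -1.2, 7.4]
width: 0.176
grip_force: 62.3
```

Emit:
{"name": "play_rows", "arguments": {
  "moves": [
    [[0, 0, 0, 0, 0, 0, 30], [0, 0, 0, 0, 0, 0, 45], [0, 0, 0, 0, 0, 0, 50], [0, 0, 0, 0, 0, -0.1, 50], [0, 0, 0, 0, 0, -0.3, 50]]
  ]
}}

```text
time: 11.18
tool_pos: [0.5443, 0.4371, 0.0799]
tcp_rot: [-2.3, -2.138, 0.017]
wrist_force: [-0.5, -0.4, -0.1]
width: 0.585
grip_force: 0.0
```

Emit:
{"name": "play_rows", "arguments": {
  "moves": [
    [[0, 0, 0, 0, 0, -0.35, 50], [0, 0, 0, 0, 0, -0.35, 50], [0, 0, 0, -0.3, 0, -0.1, 0], [0, 0, 0, -0.35, 0, 0, 0], [0, 0, 0, -0.35, 0, 0, 0]]
  ]
}}

```text
time: 11.6
tool_pos: [0.5417, 0.3405, 0.1683]
tcp_rot: [2.298, 2.14, 0.007]
wrist_force: [-0.2, -0.5, -0.5]
width: 0.166
grip_force: 0.0
```

Emit:
{"name": "play_rows", "arguments": {
  "moves": [
    [[0, 0, 0, -0.35, 0, 0, 0], [0, 0, 0, -0.1, 0, 0, 0], [0, 0, 0, 0, 0, 0, 0], [0, 0, 0, 0, 0, 0, 0]]
  ]
}}

```text
time: 11.93
tool_pos: [0.5378, 0.2953, 0.166]
tcp_rot: [-2.303, -2.137, -0.002]
wrist_force: [0.7, 1.1, 0.8]
width: 0.001
grip_force: 0.0
```

Run:
```python
from h import *
c=shot('scene','s4.png'); P=cloud(c); X,Y,Z=P[...,0],P[...,1],P[...,2]
hsv=cv2.cvtColor(c['image'],cv2.COLOR_RGB2HSV)
m=(abs(X-.55)<.06)&(abs(Y-.44)<.08)&(Z>.065)&(Z<.1)
print('fin',cv2.minAreaRect(P[m][:,:2].astype(np.float32)),P[m][:,2].mean())
w=shot('wrist','w4.png'); P=cloud(w); X,Y,Z=P[...,0],P[...,1],P[...,2]
R=P[(np.hypot(X-.582,Y-.248)<.06)&(Z>.06)&(Z<.085)]
if len(R)>20: print('roll',len(R),cv2.minEnclosingCircle(R[:,:2].astype(np.float32)),R[:,2].mean(),R.mean(0))
plan([[.5815,.248,.16]],-4.2)
```

```text
fin ((0.5482707023620605, 0.43842411041259766), (0.06224382296204567, 0.01871105469763279), 84.85745239257812) 0.07366589569045243
roll 7440 ((0.581324577331543, 0.24972350895404816), 0.04531967639923096) 0.06961228041335445 [0.58654802 0.25716906 0.06961228]
t 12.03 pos [0.5378 0.2965 0.1657] yaw -4.2 tilt 0.001 w -0.001 F [ 0.1 -0.7  0. ]
  turn z total 0.001
  -> [0.5815 0.248  0.16  ] shift before-turn axes [-0.452  0.471  0.057]  after-turn axes [-0.452  0.472  0.057]
```

View pics/w4.png

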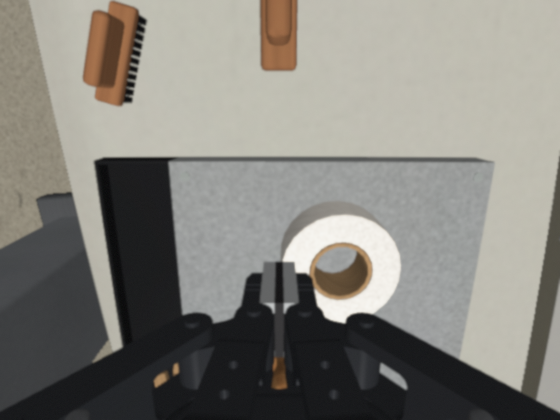

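The brush stands upright on the desk at (279,35), clear of the deck. The roll's bore is at (341,270) and the shut fingertips at (280,280). I'll check the fingertip size against the bore.

Run:
```python
from h import *
s=bot.read_state(); M=Ro.from_rotvec(s['tcp_rot']).as_matrix()
c=shot('wrist'); P=(cloud(c)-s['tool_pos'])@M*1000
for r in (264,268,275,285,295,310):
    row=[(u,np.round(P[r,u]).astype(int).tolist()) for u in (250,258,264,272,278,282,288,295,302,310)]
    print(r,row)
# bore circle
Q=cloud(c); hsv=cv2.cvtColor(c['image'],cv2.COLOR_RGB2HSV)
m=((np.hypot(Q[...,0]-.5813,Q[...,1]-.2488)<.06)&(Q[...,2]>.066)&(Q[...,2]<.075)).astype(np.uint8)
ct,_=cv2.findContours(m,cv2.RETR_CCOMP,cv2.CHAIN_APPROX_NONE)
for k in ct:
    if len(k)>60:
        p=Q[k[:,0,1],k[:,0,0]]; 
        A=np.c_[2*p[:,:2],np.ones(len(p))]; b=(p[:,:2]**2).sum(1); x=np.linalg.lstsq(A,b,rcond=None)[0]; print(len(k),x[:2],np.sqrt(x[2]+x[0]**2+x[1]**2))
```

```text
264 [(250, [-56, -24, 135]), (258, [-56, -17, 135]), (264, [11, -5, -8]), (272, [11, -2, -8]), (278, [11, 1, -8]), (282, [11, 2, -8]), (288, [11, 5, -7]), (295, [-37, 13, 94]), (302, [-37, 18, 96]), (310, [-37, 24, 96])]
268 [(250, [-60, -24, 136]), (258, [-59, -17, 135]), (264, [11, -5, -12]), (272, [11, -2, -12]), (278, [11, 1, -11]), (282, [11, 2, -12]), (288, [11, 5, -12]), (295, [-41, 13, 96]), (302, [-41, 18, 96]), (310, [-41, 24, 96])]
275 [(250, [6, -11, -9]), (258, [7, -8, -10]), (264, [11, -5, -17]), (272, [10, -2, -16]), (278, [11, 1, -17]), (282, [11, 2, -18]), (288, [11, 4, -19]), (295, [11, 7, -17]), (302, [7, 11, -9]), (310, [-46, 24, 95])]
285 [(250, [7, -10, -19]), (258, [7, -7, -19]), (264, [11, -5, -26]), (272, [11, -2, -25]), (278, [11, 1, -25]), (282, [11, 2, -26]), (288, [11, 4, -25]), (295, [11, 7, -26]), (302, [7, 10, -18]), (310, [7, 13, -19])]
295 [(250, [7, -10, -26]), (258, [7, -7, -27]), (264, [11, -4, -33]), (272, [10, -1, -32]), (278, [10, 1, -32]), (282, [10, 2, -32]), (288, [11, 4, -34]), (295, [11, 7, -33]), (302, [7, 9, -27]), (310, [7, 13, -26])]
310 [(250, [14, -8, -47]), (258, [13, -6, -46]), (264, [12, -4, -44]), (272, [7, -1, -37]), (278, [8, 1, -38]), (282, [8, 2, -38]), (288, [12, 4, -44]), (295, [12, 6, -45]), (302, [13, 8, -46]), (310, [13, 11, -46])]
337 [0.585274   0.25352529] 0.040947797528155264
146 [0.58127008 0.25000718] 0.020106888604165145
```

Emit:
{"name": "play_rows", "arguments": {
  "moves": [
    [[0, 0, 0, -0.22, 0.236, 0, 0], [0, 0, 0, -0.22, 0.236, 0, 0], [0, 0, 0, 0, 0, 0.25, 0], [0, 0, 0, 0, 0, 0.25, 0], [0, 0, 0, 0, 0, 0.1, 0]]
  ]
}}

```text
time: 12.5
tool_pos: [0.5798, 0.248, 0.1017]
tcp_rot: [-2.299, -2.138, 0.007]
wrist_force: [-1.1, -0.5, -0.8]
width: 0.004
grip_force: 0.0
```

Emit:
{"name": "play_rows", "arguments": {
  "moves": [
    [[0, 0, 0, 0, 0, 0, 0], [0, 0, 0, 0, 0, 0, 0], [0, 0, 0, 0, 0, 0, 0]]
  ]
}}

```text
time: 12.75
tool_pos: [0.5819, 0.2491, 0.1065]
tcp_rot: [2.299, 2.14, 0.003]
wrist_force: [0.8, 0.0, -0.1]
width: 0.001
grip_force: 0.0
```

Run:
```python
from h import *
plan([[.5813,.2497,.105],[.5813,.2497,.042]],-4.2)
```

```text
t 12.75 pos [0.5819 0.2491 0.1065] yaw -4.1 tilt 0.002 w 0.001 F [ 0.8  0.  -0.1]
  turn z total 0.003
  -> [0.5813 0.2497 0.105 ] shift before-turn axes [ 0.006 -0.006  0.015]  after-turn axes [ 0.006 -0.006  0.015]
  -> [0.5813 0.2497 0.042 ] shift before-turn axes [-0.    -0.001  0.63 ]  after-turn axes [-0.    -0.001  0.63 ]
```

Descend 0.064 m gently.

Emit:
{"name": "play_rows", "arguments": {
  "moves": [
    [[0, 0, 0, 0, 0, 0.1, 0], [0, 0, 0, 0, 0, 0.14, 0], [0, 0, 0, 0, 0, 0.14, 0], [0, 0, 0, 0, 0, 0.12, 0], [0, 0, 0, 0, 0, 0.08, 0]]
  ]
}}

```text
time: 13.17
tool_pos: [0.5795, 0.2473, 0.0444]
tcp_rot: [-2.3, -2.138, 0.005]
wrist_force: [-0.5, 0.3, -0.2]
width: 0.007
grip_force: 0.0
```

Emit:
{"name": "play_rows", "arguments": {
  "moves": [
    [[0, 0, 0, 0, 0, 0.04, 0], [0, 0, 0, 0, 0, 0.02, 0], [0, 0, 0, 0, 0, 0, 0], [0, 0, 0, 0, 0, 0, 0]]
  ]
}}

```text
time: 13.5
tool_pos: [0.5816, 0.248, 0.0416]
tcp_rot: [2.301, 2.139, 0.001]
wrist_force: [0.5, 0.3, 1.1]
width: -0.0
grip_force: 0.0
```

Run:
```python
from h import *
plan([[.618,.205,.042],[.618,.115,.042],[.5595,-.030,.042],[.5565,-.0385,.042]],-4.2)
```

```text
t 13.50 pos [0.5816 0.248  0.0416] yaw -4.2 tilt 0.001 w -0.000 F [0.5 0.3 1.1]
  turn z total 0.0
  -> [0.618 0.205 0.042] shift before-turn axes [-0.403  0.394 -0.004]  after-turn axes [-0.402  0.394 -0.004]
  -> [0.618 0.115 0.042] shift before-turn axes [-0.898  0.066 -0.   ]  after-turn axes [-0.898  0.066 -0.   ]
  -> [ 0.5595 -0.03    0.042 ] shift before-turn axes [-1.489e+00 -4.780e-01 -1.000e-03]  after-turn axes [-1.489e+00 -4.770e-01 -1.000e-03]
  -> [ 0.5565 -0.0385  0.042 ] shift before-turn axes [-0.087 -0.024 -0.   ]  after-turn axes [-0.087 -0.024 -0.   ]
```

Emit:
{"name": "play_rows", "arguments": {
  "moves": [
    [[0, 0, 0, -0.05, 0.05, 0, 0], [0, 0, 0, -0.09, 0.09, 0, 0], [0, 0, 0, -0.09, 0.09, 0, 0], [0, 0, 0, -0.09, 0.09, 0, 0], [0, 0, 0, -0.08, 0.08, 0, 0]]
  ]
}}

```text
time: 13.92
tool_pos: [0.6196, 0.2038, 0.0418]
tcp_rot: [2.302, 2.138, 0.001]
wrist_force: [-1.6, 1.4, 2.0]
width: -0.004
grip_force: 1.1
```

Emit:
{"name": "play_rows", "arguments": {
  "moves": [
    [[0, 0, 0, -0.1, 0.007, 0, 0], [0, 0, 0, -0.1, 0.007, 0, 0], [0, 0, 0, -0.1, 0.007, 0, 0], [0, 0, 0, -0.1, 0.007, 0, 0], [0, 0, 0, -0.1, 0.007, 0, 0]]
  ]
}}

```text
time: 14.33
tool_pos: [0.6181, 0.1542, 0.0417]
tcp_rot: [2.301, 2.139, 0.001]
wrist_force: [0.4, 1.9, 2.2]
width: -0.003
grip_force: 1.7
```

Emit:
{"name": "play_rows", "arguments": {
  "moves": [
    [[0, 0, 0, -0.1, 0.007, 0, 0], [0, 0, 0, -0.1, 0.007, 0, 0], [0, 0, 0, -0.1, 0.007, 0, 0], [0, 0, 0, -0.1, 0.007, 0, 0], [0, 0, 0, 0, 0, 0, 0]]
  ]
}}

```text
time: 14.75
tool_pos: [0.6174, 0.1124, 0.0409]
tcp_rot: [2.301, 2.138, -0.003]
wrist_force: [0.7, -0.7, 0.5]
width: 0.002
grip_force: 0.0
```

Emit:
{"name": "play_rows", "arguments": {
  "moves": [
    [[0, 0, 0, -0.1, -0.032, 0, 0], [0, 0, 0, -0.1, -0.032, 0, 0], [0, 0, 0, -0.1, -0.032, 0, 0], [0, 0, 0, -0.1, -0.032, 0, 0], [0, 0, 0, -0.1, -0.032, 0, 0]]
  ]
}}

```text
time: 15.17
tool_pos: [0.5973, 0.0651, 0.0409]
tcp_rot: [-2.301, -2.139, 0.001]
wrist_force: [0.7, 1.0, -0.9]
width: -0.002
grip_force: 0.7
```

Emit:
{"name": "play_rows", "arguments": {
  "moves": [
    [[0, 0, 0, -0.1, -0.032, 0, 0], [0, 0, 0, -0.1, -0.032, 0, 0], [0, 0, 0, -0.1, -0.032, 0, 0], [0, 0, 0, 0, 0, 0, 0], [0, 0, 0, 0, 0, 0, 0]]
  ]
}}

```text
time: 15.58
tool_pos: [0.5861, 0.036, 0.0412]
tcp_rot: [-2.302, -2.137, 0.001]
wrist_force: [0.6, -0.1, -0.1]
width: 0.001
grip_force: 0.0
```

Run:
```python
from h import *
plan([[.5595,-.030,.042],[.5565,-.0385,.042]])
s=bot.read_state()['tool_pos']
for n in('scene','wrist'):
    c=shot(n,n+'5.png'); P=cloud(c); X,Y,Z=P[...,0],P[...,1],P[...,2]
    hsv=cv2.cvtColor(c['image'],cv2.COLOR_RGB2HSV)
    R=P[(np.hypot(X-s[0],Y-s[1])<.065)&(Z>.06)&(Z<.075)&(hsv[...,2]>170)&(hsv[...,1]<50)]
    if len(R)>20: print(n,len(R),cv2.minEnclosingCircle(R[:,:2].astype(np.float32)),R[:,2].mean())
```

```text
t 15.58 pos [0.5861 0.036  0.0412] yaw -4.3 tilt 0.001 w 0.001 F [ 0.6 -0.1 -0.1]
  -> [ 0.5595 -0.03    0.042 ] shift before-turn axes [-0.678 -0.216 -0.007]  after-turn axes [-0.678 -0.216 -0.007]
  -> [ 0.5565 -0.0385  0.042 ] shift before-turn axes [-0.087 -0.024  0.   ]  after-turn axes [-0.087 -0.024  0.   ]
scene 645 ((0.5832492709159851, 0.041051652282476425), 0.04556337371468544) 0.06903723049729099
wrist 18406 ((0.5864256024360657, 0.04097450524568558), 0.04465847834944725) 0.07030682454564707
```

Emit:
{"name": "play_rows", "arguments": {
  "moves": [
    [[0, 0, 0, -0.1, -0.031, 0, 0], [0, 0, 0, -0.1, -0.031, 0, 0], [0, 0, 0, -0.1, -0.031, 0, 0], [0, 0, 0, -0.1, -0.031, 0, 0], [0, 0, 0, -0.1, -0.031, 0, 0]]
  ]
}}

```text
time: 16.1
tool_pos: [0.567, -0.0128, 0.0414]
tcp_rot: [2.301, 2.139, 0.0]
wrist_force: [0.7, 2.6, 0.1]
width: -0.002
grip_force: 0.9
```

Emit:
{"name": "play_rows", "arguments": {
  "moves": [
    [[0, 0, 0, -0.1, -0.031, 0, 0], [0, 0, 0, -0.08, -0.025, 0, 0], [0, 0, 0, -0.05, -0.015, 0, 0], [0, 0, 0, -0.03, -0.008, 0, 0], [0, 0, 0, 0, 0, 0, 0]]
  ]
}}

```text
time: 16.52
tool_pos: [0.5571, -0.038, 0.0411]
tcp_rot: [-2.302, -2.138, 0.001]
wrist_force: [-0.0, 0.0, -0.9]
width: 0.0
grip_force: 0.0
```

```bash
cat > roll.py <<'E'
from h import *
plan([[.5565,-.0385,.042]])
s=bot.read_state()['tool_pos']
for n in('scene','wrist'):
    c=shot(n); P=cloud(c); X,Y,Z=P[...,0],P[...,1],P[...,2]
    hsv=cv2.cvtColor(c['image'],cv2.COLOR_RGB2HSV)
    R=P[(np.hypot(X-s[0],Y-s[1])<.06)&(Z>.042)&(Z<.09)&(hsv[...,2]>170)&(hsv[...,1]<50)]
    if len(R)<20: continue
    zt=np.percentile(R[:,2],90); R=R[R[:,2]>zt-.012]
    A=np.c_[R[:,:2]-R[:,:2].mean(0),np.ones(len(R))]; f=np.linalg.lstsq(A,R[:,2],rcond=None)[0]
    print(n,len(R),cv2.minEnclosingCircle(R[:,:2].astype(np.float32)),'z',R[:,2].mean(),'slope',f[:2])
E
python3 roll.py
```

```text
t 16.52 pos [ 0.5571 -0.038   0.0411] yaw -4.2 tilt 0.001 w 0.000 F [-0.   0.  -0.9]
  -> [ 0.5565 -0.0385  0.042 ] shift before-turn axes [-0.005 -0.006 -0.009]  after-turn axes [-0.005 -0.006 -0.009]
scene 785 ((0.555641770362854, -0.03070628084242344), 0.046840742230415344) z 0.06804561479267811 slope [0.03810042 0.03392206]
wrist 19245 ((0.5583113431930542, -0.03122357279062271), 0.04471735656261444) z 0.070284788200325 slope [0.0049851  0.02576283]
```

Emit:
{"name": "play_rows", "arguments": {
  "moves": [
    [[0, 0, 0, -0.015, 0, 0, 0], [0, 0, 0, -0.015, 0, 0, 0], [0, 0, 0, -0.015, 0, 0, 0], [0, 0, 0, -0.015, 0, 0, 0], [0, 0, 0, 0, 0, 0, 0]]
  ]
}}

```text
time: 17.03
tool_pos: [0.5574, -0.0434, 0.0413]
tcp_rot: [2.3, 2.139, -0.0]
wrist_force: [-0.4, -0.3, -0.7]
width: 0.004
grip_force: 0.0
```

```bash
python3 roll.py
```

```text
t 17.03 pos [ 0.5574 -0.0434  0.0413] yaw -4.2 tilt 0.000 w 0.004 F [-0.4 -0.3 -0.7]
  -> [ 0.5565 -0.0385  0.042 ] shift before-turn axes [ 0.048 -0.012 -0.007]  after-turn axes [ 0.048 -0.012 -0.007]
scene 760 ((0.5533743500709534, -0.04204528033733368), 0.04615679755806923) z 0.05271252576185352 slope [0.04049013 0.09026545]
wrist 16578 ((0.5565913915634155, -0.03925657272338867), 0.044991396367549896) z 0.05030716979402143 slope [-0.00038229 -0.0009354 ]
```

The roll has sunk: its top is at z=0.050, level, at (0.5566, -0.039). I'll centre the fingers, retract and verify.

Emit:
{"name": "play_rows", "arguments": {
  "moves": [
    [[0, 0, 0, 0.04, -0.005, 0, 0], [0, 0, 0, 0, 0, -0.05, 0], [0, 0, 0, 0, 0, -0.2, 0], [0, 0, 0, 0, 0, -0.35, 0], [0, 0, 0, 0, 0, -0.35, 0]]
  ]
}}

```text
time: 17.55
tool_pos: [0.5554, -0.0387, 0.136]
tcp_rot: [-2.298, -2.137, 0.004]
wrist_force: [1.1, -1.0, 1.1]
width: 0.001
grip_force: 0.0
```

Emit:
{"name": "play_rows", "arguments": {
  "moves": [
    [[0, 0, 0, 0, 0.2, -0.35, 0], [0, 0, 0, 0, 0.3, -0.1, 0], [0, 0, 0, 0, 0.3, 0, 0], [0, 0, 0, 0, 0.2, 0, 0], [0, 0, 0, 0, 0, 0, 0]]
  ]
}}

```text
time: 17.97
tool_pos: [0.6607, -0.0466, 0.1826]
tcp_rot: [2.298, 2.137, 0.005]
wrist_force: [-0.4, -0.6, -0.1]
width: 0.002
grip_force: 0.0
```

Run:
```python
from h import *
plan([.6,0,.2])
c=shot('scene','s6.png'); t=shot('top')
for n,c in(('scene',c),('top',t)):
    P=cloud(c);X,Y,Z=P[...,0],P[...,1],P[...,2];hsv=cv2.cvtColor(c['image'],cv2.COLOR_RGB2HSV)
    R=P[(np.hypot(X-.557,Y+.039)<.06)&(Z>.045)&(Z<.06)&(hsv[...,2]>150)&(hsv[...,1]<50)]
    if len(R): print(n,len(R),cv2.minEnclosingCircle(R[:,:2].astype(np.float32)),R[:,2].mean())
    m=(abs(X-.55)<.06)&(abs(Y-.44)<.08)&(Z>.065)&(Z<.1)
    print('fin',cv2.minAreaRect(P[m][:,:2].astype(np.float32)),P[m][:,2].mean())
    for k,(a,b) in dict(bottle=(.649,-.065),stamp=(.532,.162),box=(.458,-.04)).items():
        q=P[(np.hypot(X-a,Y-b)<.045)&(Z>.08)&(Z<.11)]; print(k,len(q),len(q) and cv2.minAreaRect(q[:,:2].astype(np.float32))[0])
```

```text
t 17.97 pos [ 0.6607 -0.0466  0.1826] yaw -4.2 tilt 0.005 w 0.002 F [-0.4 -0.6 -0.1]
  -> [0.6 0.  0.2] shift before-turn axes [ 0.42  -0.639 -0.177]  after-turn axes [ 0.42  -0.639 -0.177]
scene 916 ((0.5553115010261536, -0.03902117535471916), 0.046859707683324814) 0.049481792038515104
fin ((0.5478111505508423, 0.4392072260379791), (0.06240520253777504, 0.018504776060581207), 83.01705932617188) 0.07353890836327781
bottle 311 (0.6467979550361633, -0.06386209279298782)
stamp 91 (0.5308115482330322, 0.16140522062778473)
box 834 (0.4570775330066681, -0.039129164069890976)
top 588 ((0.5574297308921814, -0.039101261645555496), 0.04520353302359581) 0.05094104930529003
fin ((0.5497366189956665, 0.4397978186607361), (0.0613049678504467, 0.016113055869936943), 85.24628448486328) 0.07548285304351748
bottle 163 (0.6490632891654968, -0.05908391624689102)
stamp 55 (0.5340771675109863, 0.1621287316083908)
box 452 (0.45915019512176514, -0.04010307788848877)
```

View pics/s6.png

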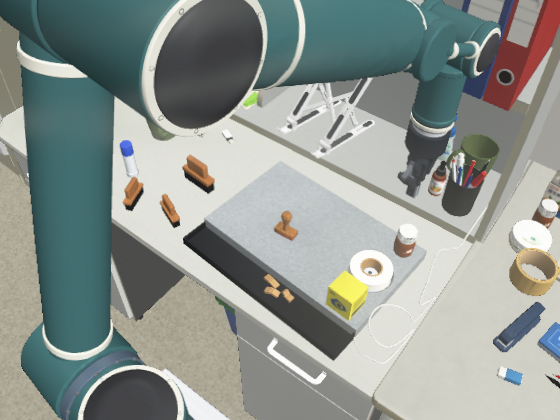

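The picture shows the roll seated in the well at (371,270), the three scraps in the gutter around (278,288) and the brush standing at (198,172). The bystanders haven't moved and the arm is clear, so I'll hand the job in.

```bash
python3 -c "
from h import *
print(bot.finish_job())"
```

```text
the job is handed in; nothing more can be done
None
```

I handed the job in at about 18 s: the last images show the scraps in the gutter, the roll flat in the well over the hub, the brush standing on the desk beside the deck and the bystanders unmoved; no verdict came back.

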